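Pull the drying cabinet's sash down with the hook pole

ROBOT

A 7-joint arm with a two-finger parallel gripper is mounted at the origin on the work surface. World frame = base frame: x ahead of the robot, y to its left, z up, the work surface at z = 0. Lengths are in m, angles in degrees, forces in N, time in s.
With the tool pointing down it reaches from about 0.4 to 0.85 m from the base axis. Payload 4.5 kg.
Tool frame: the origin (TCP) lies on the centre line of the jaws, within the pads' length; the fingertips stand 19 mm ahead of it and the grasp point (between the pads) is the TCP (ctrl.tips_ahead is the distance from the TCP to the fingertips, in m); y points along the fingers, z is the direction in which the jaws open and shut, and the axes are right-handed (so a half turn about y gives the same grasp; the last joint's range is limited). The gripper opens to 88 mm and grips with 3 to 60 N. Pads are 18 mm wide; open, the fingers measure 123 mm over their backs; the gripper's body (75 mm by 187 mm) begins 45 mm behind the grasp point.
Start: joints at [77.452, 39.483, -11.15, 89.685, 9.013, 51.709, -12.324], TCP at [0.156, -0.605, 0.258] pointing down, gripper open.
Joint ranges: [-172.22, 172.22], [-26.19, 119.32], [-84.43, 86.54], [7.71, 146.69], [-57.33, 237.33], [2.42, 119.75], [-152.13, 152.13]. Speed limits (degrees/s): [147.25, 147.25, 180, 180, 180, 180, 180].

INTERFACE

Orientations are given as [roll, pitch, yaw] about the fixed x, y, z axes, in that order (R = Rz(yaw) Ry(pitch) Rx(roll)).
In Python, from station import ctrl gives the robot as it stands.
- The arm moves only by the tool jog_arm, never from a script. Its arguments are lists of equal length, an entry for each row: "twist": the turn, a rotation vector about the tool's x, y, z in degrees, a list of three; "slide": the shift along the tool's x, y, z in mm, a list of three; "hand": the opening, from 0 (shut) to 1 (fully open). A call has 1 to 12 rows; each row shifts and turns the commanded pose from where the row before left it, along the tool's axes as they then stand; what a row does not reach is not made up. A row lasts 1/8 s, in which the tool goes at most 62.5 mm and 10.7 degrees, less where a joint would pass 70% of its speed; a pose out of reach is approached as far as the arm can. A call with a gripper value outside its range is refused whole. The fingers move at their own pace and stop on an object; the grip force is fixed at half the most. Time passes only in rows, so rows that do not move let the fingers close. It gives the time, the measured TCP pose, the force and the opening at its end, in the units of the state.
- ctrl.sense(): the state, without advancing time (a new reading comes with each control period).
- ctrl.camera(name): name is "scene" or "top"; returns (picture, depth): 400x640x3 uint8, blue, green, red; 400x640 float32, m along the optical axis (not along the pixel's ray), 0 where there is no reading.
- ctrl.camera_info(name): a dict with "K" (3x3 intrinsics, pixels), "distortion" ([k1, k2, p1, p2, k3] as OpenCV has them; the pictures are not rectified), "rvec" (rotation vector, rad) and "tvec" (3), from world to camera coordinates, as OpenCV has them. Camera axes: x right, y down, z forward; pixel columns grow to the right and rows downward; lengths in m; the calibration is good to about 2 mm. A picture is of the moment at which its call begins. camera_info takes no time and is no camera call.
- ctrl.sign_off(): hands the job in, once; it reports no verdict.
The state is a dict: "clock": time; "qpos": joint angles; "qd": joint speeds; "tau": joint torques, N m; "ee_pos": TCP position; "orientation": TCP orientation; "wrist_force": force on the tool from outside, world axes, zero at the start; "moment": the same for the moment, N m; "gripper_width": opening from 0.0 (shut) to 1.0 (fully open).
Only numpy, scipy, OpenCV 4.12 (cv2) and the standard library are available. Lean on these libraries where they do the work, as an engineer would, in place of code of your own. Each camera call takes 0.05 s, during which the arm holds its last target. There are 200 camera calls.

TASK

Take the hook pole from its rest, hook its tip down into the ring on the cabinet's glazed sash and pull the sash gently down until it has clicked past its spring catch and stays open by itself. Then unhook the pole and lay it back in the notches of its rest, hook hanging down. Touch the cabinet and sash with the pole only, never force them, and leave the basket, jar and hammer alone.

Things in the scene. Friction and masses are not known exactly. Their poses are not given: they have to be found in the camera images.
- cabinet: Wooden drying cabinet fixed on the bench, 160 deep (x) x 360 wide (y) x 320 mm high, slatted roof and back. Origin: centre of its underside; its front looks along its own -x, towards the robot. A glazed sash (280 wide, 222 high, 18 mm thick) stands upright in the front, hinged along its lower edge. Shut, the ring is at (-102, 0, 255) mm.
- sash_hinge (a point): Middle of the sash's hinge line, which runs along the cabinet's y, at (-71, 0, 55) mm in the cabinet. The sash's top swings forward and down towards the robot. A spring lifts it shut: at the ring it takes about 2.5 N to start it and 3 to 4 N when lowered; let go too early it swings shut again. Pulling or pressing with over 20 N is forcing it.
- bracket_end (a point): Front end (-200, 168, 226 mm in the cabinet) of the steel arm (16 high, 6 mm thick) on the cabinet's left. On it a spring catch with a hard stop rod is clamped, never in the same place and not measured: the sash clicks in after tipping 0.23 to 0.63 rad. The pull at the ring rises to 7 to 14 N before the click, drops by 4 N or more, and within 8 mm climbs again at the stop. Clicked in, the sash stays.
- ring (a point): Centre of the steel ring on the sash's front, 200 mm above and 31 mm in front of the hinge line when shut, 22 mm out from the sash's face. Wire 5 mm thick, opening 18 mm across. Axes turn with the sash; shut they are the cabinet's: z is the ring's axis (up), -x points forward out of the sash. With the sash tipped by an angle the ring tips as much.
- pole: Loose hook pole, 200 g: dark wooden bar 200 long (x) x 16 wide (y) x 24 mm high (z), origin at the centre of the bar's underside. From its +x end a steel rod 7 mm thick runs on along +x, 12 mm above the origin, to x = 150 mm, then bends straight down to the hook tip. Best gripped across its width at its middle, between the rest's two uprights.
- hook_tip (a point): Lower end of the hook's 7 mm rounded tip, 150 mm ahead (+x) of the pole's origin and 20 mm below it; the prong hangs 28 mm below the rod's underside.
- rest: Wooden rest fixed on the bench, foot 170 (x) x 70 (y) x 15 mm high, origin at the centre of its underside. Two uprights 18 mm thick at x = +-65 mm, each with a notch 24 mm wide across y, floor 70 mm up, straight sides to 84, flared above to about 101 mm (60 mm wide over all). The pole starts in them along the rest's x, hook at the +x end, shifted up to 12 mm along x.
- basket: Loose small basket (bowl) 140 mm across, 75 mm high, origin under its centre; leave it.
- jar: Loose jar 64 mm across, 90 mm high, origin under its centre; leave it.
- mallet: Loose hammer about 0.25 m long lying on the bench, origin at its underside; leave it.
Not all that is in view belongs to the job. Leave any red or white look-alike of the rest alone.

How it is judged (in metres and radians):
On the way, in this order (a step that is already met when the one before it is completed fails the run):
1. the hook's tip is down through the ring of the shut sash (z of hook_tip in the frame of ring below -0.007 m and distance between hook_tip and ring below 0.03 m and x of ring in the frame of cabinet above -0.13 m), for 0.1 s.
2. the sash has been pulled down with the hook still in the ring (x of ring in the frame of cabinet below -0.14 m and distance between hook_tip and ring below 0.035 m and contact force between pole and cabinet above 1 N), for 0.05 s.
At the end, for the whole second after the job is handed in: the sash stands open by itself on its catch (ring at least 41 mm forward of shut), the pole lies released and still in both notches of its rest, hook down, within 30 mm along and 10 mm across of the rest's middle (x of ring in the frame of cabinet below -0.143 m and contact force between pole and cabinet below 0.1 N and z of pole in the frame of rest between 0.063 and 0.077 m and y of pole in the frame of rest between -0.01 and 0.01 m and x of pole in the frame of rest between -0.03 and 0.03 m and angle between pole's own z axis and vertical below 0.15 rad and linear speed of pole below 0.02 m/s); the robot touches nothing.
It fails at once if the pole presses or pulls on the cabinet or sash with more than 20 N (contact force between pole and cabinet above 20 N).
It fails at once if the robot itself touches the cabinet or sash (contact force between any of the fingers, the arm and cabinet above 0.5 N).
It fails at once if a bystander is moved more than 20 mm (distance of any of basket, jar, mallet from where it was at the start of the episode above 0.02 m).
It also fails if it takes over 72 s, if anything falls off the work surface, if the arm or the gripper's body presses on something with over 40 N, if the wrist force passes 120 N, or if a joint passes its speed limit or range.

## Working session

There is one attempt and no reset: what is moved stays moved. The work goes in short steps, Python scripts to look and compute and a tool call to move; the robot and the scene stay as the last step left them, time stands still between calls to the robot, and variables do not carry over. Pictures are saved under pics/ and viewed, about 8 in all and at most 12, crops included, and the job is handed in when it is done.

Besides the shell and the picture viewer there is one more tool, called after "Request:" as name(argument=value, ...), one argument or row to a line, values as JSON. jog_arm: Moves the arm, as the interface text tells. Its arguments: {"type":"object","properties":{"twist":{"type":"array"},"slide":{"type":"array"},"hand":{"type":"array"}},"required":["twist","slide","hand"]}

```bash
ls; mkdir -p pics
python3 - <<'E'
from station import ctrl
import cv2,numpy as np
print(ctrl.sense())
for n in("scene","top"):
    p,d=ctrl.camera(n); cv2.imwrite(f"pics/{n}0.png",p); np.save(f"{n}0.npy",d); cv2.imwrite(f"{n}0.png",p)
    i=ctrl.camera_info(n); print(n,i)
E
```

```text
pics
{'clock': 0.0, 'qpos': array([ 77.4522208 ,  39.53171652, -11.14381797,  89.74516375,
         9.0132227 ,  51.70897018, -12.32477639]), 'qd': array([-0.0113663 , -0.08007402, -0.09402571, -0.02749966, -0.05747849,
       -0.15070404,  0.02599805]), 'tau': array([-4.48453477e-05, -5.27562010e+01, -1.26694847e+00, -1.53429991e+01,
       -5.26984571e-02,  6.67474349e-03,  1.88295526e-04]), 'ee_pos': array([ 0.15611586, -0.60457169,  0.25692417]), 'orientation': array([-9.01036168e+01, -8.76664697e-03, -1.65511613e+02]), 'wrist_force': array([ 0.083956  , -0.52081075,  0.05222781]), 'moment': array([ 0.05633704, -0.01850865,  0.03742328]), 'gripper_width': 1.0016272001254936}
scene {'K': array([[397.81877965,   0.        , 316.6399858 ],
       [  0.        , 397.81877965, 194.48409335],
       [  0.        ,   0.        ,   1.        ]]), 'distortion': array([0.03230849, 0.        , 0.        , 0.        , 0.        ]), 'rvec': array([ 1.89530771,  1.31577256, -0.65762444]), 'tvec': array([-0.19544488, -0.19800331,  1.75360969])}
top {'K': array([[489.75023109,   0.        , 326.37644198],
       [  0.        , 489.75023109, 201.51980434],
       [  0.        ,   0.        ,   1.        ]]), 'distortion': array([-0.10740847,  0.        ,  0.        ,  0.        ,  0.        ]), 'rvec': array([ 2.13031144, -2.07611506,  0.24481598]), 'tvec': array([-0.01869467,  0.60551526,  1.54960057])}
```

View pics/scene0.png

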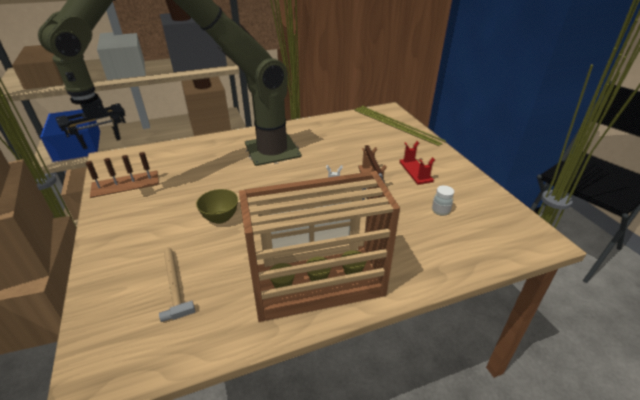

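View pics/top0.png

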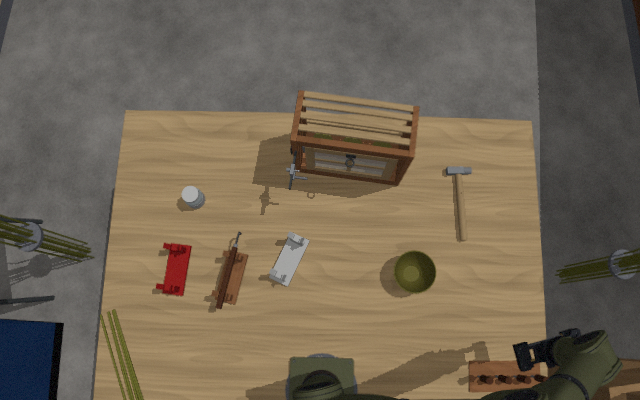

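The top view shows the brown rest with the pole (about 230,275, hook near 238,235), the cabinet (350,135) with its ring near (350,160), and the bracket with catch at (293,172). The red and white rests are look-alikes. Next I'll measure with depth.

```bash
cat > h.py <<'E'
import cv2,numpy as np
from station import ctrl
from scipy.spatial.transform import Rotation as Ro
def cam(n):
    i=ctrl.camera_info(n); return i["K"],i["distortion"],cv2.Rodrigues(i["rvec"])[0],i["tvec"]
def pts(n,uv,d):
    K,D,R,t=cam(n); uv=np.asarray(uv,float).reshape(-1,1,2)
    r=cv2.undistortPoints(uv,K,D)[:,0]; c=np.c_[r,np.ones(len(r))]*np.asarray(d).reshape(-1,1)
    return (c-t)@R
def cloud(n,d):
    v,u=np.mgrid[:400,:640]; return pts(n,np.c_[u.ravel(),v.ravel()],d.ravel()).reshape(400,640,3)
def plane(n,uv,z):
    K,D,R,t=cam(n); r=cv2.undistortPoints(np.asarray(uv,float).reshape(-1,1,2),K,D)[:,0]
    w=np.c_[r,np.ones(len(r))]@R; o=-R.T@t
    return o+w*((z-o[2])/w[:,2])[:,None]
def proj(n,P):
    i=ctrl.camera_info(n); return cv2.projectPoints(np.asarray(P,float).reshape(-1,1,3),i["rvec"],i["tvec"],i["K"],i["distortion"])[0][:,0]
E
python3 - <<'E'
from h import *
im=cv2.imread("top0.png"); d=np.load("top0.npy"); C=cloud("top",d)
z=C[...,2]; print("bench z",np.median(z[150:170,150:180]))
# pole: region, heights 0.06..0.11
m=np.zeros((400,640),bool); m[225:315,205:255]=True
for lo,hi in((.086,.1),(.07,.086),(.1,.12)):
    s=m&(z>lo)&(z<hi); P=C[s]; print(lo,hi,s.sum())
    if s.sum()>10:
        r=cv2.fitLine(P[:,:2].astype(np.float32),cv2.DIST_L2,0,.001,.001).ravel(); a=(P[:,:2]-r[2:])@r[:2]
        print(r,np.degrees(np.arctan2(r[1],r[0])),r[2:]+r[:2]*a.min(),r[2:]+r[:2]*a.max(),np.median(P[:,2]))
# cabinet top
s=(z>.31)&(z<.335); s[:, :280]=0; s[:,430:]=0; s[200:]=0
P=C[s]; print("roof",s.sum(),cv2.minAreaRect(P[:,:2].astype(np.float32)),np.median(P[:,2]))
print(cv2.boxPoints(cv2.minAreaRect(P[:,:2].astype(np.float32))))
a=cv2.resize(im[85:215,275:435],None,fx=5,fy=5,interpolation=cv2.INTER_CUBIC)[:, :800]
cv2.imwrite("pics/c1.png",a[:600])
b=cv2.resize(im[225:320,205:315],None,fx=6,fy=6,interpolation=cv2.INTER_CUBIC); cv2.imwrite("pics/c2.png",b)
E
```

```text
bench z 0.0009407001003025167
0.086 0.1 423
[ 0.97917145 -0.20303522  0.3526645   0.3077714 ] -11.714506 [0.24957896 0.32914662] [0.48597276 0.2801294 ] 0.09371011182585684
0.07 0.086 104
[ 0.9841405  -0.17739058  0.37705976  0.29991794] -10.217805 [0.25051232 0.32272801] [0.49536902 0.27859278] 0.08113765839305134
0.1 0.12 51
[ 0.97695327 -0.21345328  0.33481413  0.3084781 ] -12.3248 [0.26163881 0.32446607] [0.42501476 0.28877027] 0.1024654201770698
roof 4511 ((0.7835277915000916, -0.07985281944274902), (0.3599441349506378, 0.16173425316810608), 83.52803039550781) 0.3207849344930775
[[ 0.68289006 -0.24956283]
 [ 0.8435936  -0.26779306]
 [ 0.8841655   0.08985719]
 [ 0.723462    0.10808742]]
```

View pics/c1.png

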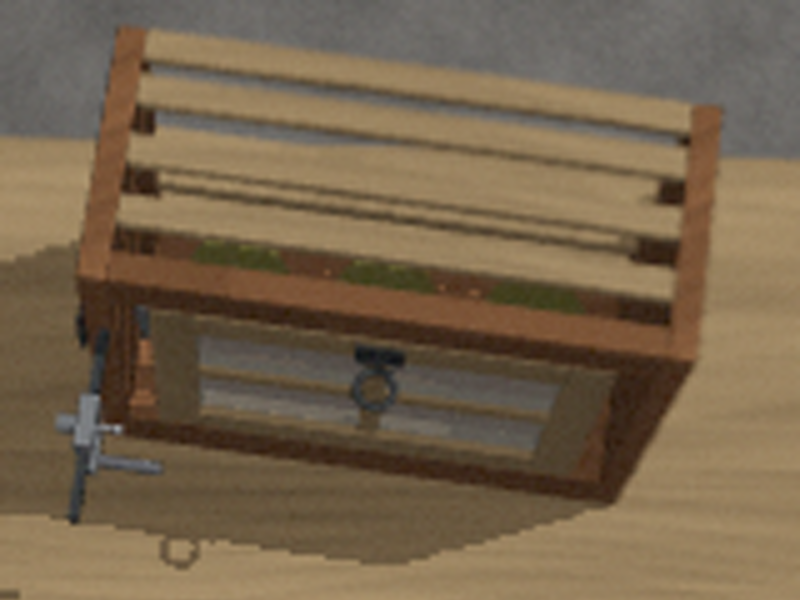

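View pics/c2.png

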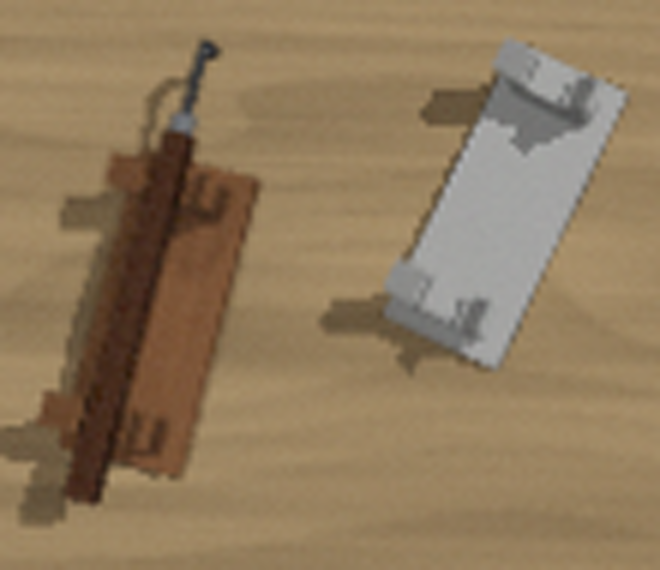

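The crops show the ring at top pixel (350,163), and the pole bar from about (219,308) to (235,247) with the hook at (240,233). The catch is clamped near the bracket's front end.

Run:
```python
from h import *
im=cv2.imread("top0.png"); d=np.load("top0.npy"); C=cloud("top",d)
# ring
ring=plane("top",[[350,163]],.255)[0]; print("ring ray",ring)
th=np.radians(-6.48); c0=np.array([.7835,-.0799]); R=np.array([[np.cos(th),-np.sin(th)],[np.sin(th),np.cos(th)]])
print("ring model",c0+R@[-.102,0])
hsv=cv2.cvtColor(im,cv2.COLOR_BGR2HSV)
# dark blue-ish ring pixels
b=im[150:175,340:362].astype(int); m=(b[...,0]>=b[...,2])&(b.sum(2)<330); ys,xs=np.nonzero(m); print("ring px",len(xs),xs.mean()+340,ys.mean()+150)
# pole dark brown mask
m=np.zeros((400,640),np.uint8); sub=im[225:315,205:260].astype(int)
mm=(sub[...,2]<100)&(sub[...,2]>sub[...,0]+15); m[225:315,205:260]=mm
n,l,st,ce=cv2.connectedComponentsWithStats(m); k=1+st[1:,4].argmax(); ys,xs=np.nonzero(l==k); print(st[k])
W=plane("top",np.c_[xs,ys],.094)
q=cv2.minAreaRect(W[:,:2].astype(np.float32)); print("pole",q); print(cv2.boxPoints(q))
r=cv2.fitLine(W[:,:2].astype(np.float32),cv2.DIST_L2,0,.001,.001).ravel(); print(np.degrees(np.arctan2(r[1],r[0])),r)
print("hand picks",plane("top",[[219,308.3],[235.2,247.2]],.094), "hook",plane("top",[[239.7,233]],.085))
# rest foot: heights .01-.02
z=C[...,2]; s=np.zeros((400,640),bool); s[245:310,205:255]=1; s&=(z>.01)&(z<.02); q=cv2.minAreaRect(C[s][:,:2].astype(np.float32)); print("foot",s.sum(),q)
print(cv2.boxPoints(q))
```

```text
ring ray [ 0.68222397 -0.07001875  0.255     ]
ring model [ 0.68215165 -0.06838865]
ring px 44 350.1363636363636 159.27272727272728
[210 246  34  64 683]
pole ((0.3435513377189636, 0.30348098278045654), (0.060993947088718414, 0.20564670860767365), 77.7999038696289)
[[0.23660538 0.29540205]
 [0.43760768 0.25194347]
 [0.4504973  0.31155992]
 [0.249495   0.3550185 ]]
-12.722311 [ 0.97544885 -0.22022606  0.34565043  0.307829  ]
hand picks [[0.24895827 0.32366629 0.094     ]
 [0.44255937 0.28438767 0.094     ]] hook [[0.49027052 0.27435694 0.085     ]]
foot 527 ((0.35747042298316956, 0.3108314871788025), (0.2100592404603958, 0.15413109958171844), 0.09235251694917679)
[[0.2523167  0.38772762]
 [0.25256515 0.23359676]
 [0.46262413 0.23393536]
 [0.4623757  0.38806623]]
```

```bash
cat >> h.py <<'E'
def R0(yaw,pitch=0): return Ro.from_euler('xyz',[-90,pitch,yaw],degrees=True)
def rows(way,yaw,N):
    "way: world points from current; yaw: final tool yaw change spread evenly; prints rows in tool axes (frame at row start)"
    s=ctrl.sense(); p=s["ee_pos"]; y0=s["orientation"][2]; W=np.vstack([p,way]); L=np.r_[0,np.cumsum(np.linalg.norm(np.diff(W,axis=0),axis=1))]
    q=p.copy(); dy=yaw-y0
    for i in range(N):
        t=np.array([np.interp(L[-1]*(i+1)/N,L,W[:,k]) for k in range(3)])
        R=R0(y0+dy*i/N); sl=np.round(R.inv().apply(t-q)*1000); q=q+R.apply(sl/1000)
        print([float(v) for v in sl],end=",")
    print("\nturn about tool y per row",-dy/N)
def where():
    s=ctrl.sense(); print(s["clock"],s["ee_pos"].round(4),s["orientation"].round(2),s["wrist_force"].round(2),s["moment"].round(3),round(s["gripper_width"],3))
E
python3 - <<'E'
from h import *
rows([[.36,-.4,.26],[.45,-.02,.26],[.346,.304,.2]],-11.5,24)
E
```

```text
[-37.0, -0.0, -22.0],[-39.0, -1.0, -17.0],[-40.0, -0.0, -13.0],[-42.0, -1.0, -9.0],[-43.0, -0.0, -3.0],[-43.0, -1.0, 1.0],[-41.0, -0.0, 0.0],[-41.0, -0.0, -13.0],[-42.0, -0.0, -8.0],[-42.0, -0.0, -3.0],[-43.0, -0.0, 1.0],[-42.0, -0.0, 7.0],[-41.0, -0.0, 11.0],[-40.0, -0.0, 15.0],[-38.0, -0.0, 20.0],[-36.0, 1.0, 22.0],[-42.0, 7.0, 7.0],[-40.0, 7.0, 11.0],[-39.0, 8.0, 16.0],[-37.0, 7.0, 20.0],[-34.0, 8.0, 24.0],[-32.0, 7.0, 28.0],[-28.0, 8.0, 31.0],[-24.0, 7.0, 35.0],
turn about tool y per row -6.417121631935079
```

Request:
jog_arm(
  twist=[
    [0,-6.4,0],
    [0,-6.4,0],
    [0,-6.4,0],
    [0,-6.4,0],
    [0,-6.4,0],
    [0,-6.4,0],
    [0,-6.4,0],
    [0,-6.4,0],
    [0,-6.4,0],
    [0,-6.4,0],
    [0,-6.4,0],
    [0,-6.4,0],
  ],
  slide=[
    [-37,0,-22],
    [-39,-1,-17],
    [-40,0,-13],
    [-42,-1,-9],
    [-43,0,-3],
    [-43,-1,1],
    [-41,0,0],
    [-41,0,-13],
    [-42,0,-8],
    [-42,0,-3],
    [-43,0,1],
    [-42,0,7],
  ],
  hand=[1,1,1,1,1,1,1,1,1,1,1,1],
)

```text
clock: 1.6
ee_pos: [0.4127, -0.1822, 0.2606]
orientation: [-90.0, 0.0, -88.5]
wrist_force: [1.2, -0.7, -0.6]
gripper_width: 0.998
```

Request:
jog_arm(
  twist=[
    [0,-6.4,0],
    [0,-6.4,0],
    [0,-6.4,0],
    [0,-6.4,0],
    [0,-6.4,0],
    [0,-6.4,0],
    [0,-6.4,0],
    [0,-6.4,0],
    [0,-6.4,0],
    [0,-6.4,0],
    [0,-6.4,0],
    [0,-6.4,0],
  ],
  slide=[
    [-41,0,11],
    [-40,0,15],
    [-38,0,20],
    [-36,1,22],
    [-42,7,7],
    [-40,7,11],
    [-39,8,16],
    [-37,7,20],
    [-34,8,24],
    [-32,7,28],
    [-28,8,31],
    [-24,7,35],
  ],
  hand=[1,1,1,1,1,1,1,1,1,1,1,1],
)

```text
clock: 3.1
ee_pos: [0.3496, 0.3048, 0.2002]
orientation: [-90.1, -0.0, -11.7]
wrist_force: [-0.3, 0.4, 0.6]
gripper_width: 1.002
```

Run:
```python
from h import *
where()
p,d=ctrl.camera("top"); where()
cv2.imwrite("pics/t1.png",cv2.resize(p[215:320,180:320],None,fx=5,fy=5,interpolation=cv2.INTER_CUBIC))
rows([[.346,.304,.2]],-11.5,2)
```

```text
3.1 [0.3496 0.3048 0.2002] [-90.05  -0.   -11.72] [-0.3   0.39  0.55] [ 0.076 -0.203  0.004] 1.002
3.15 [0.3472 0.3118 0.2005] [-89.57   0.2  -11.16] [-1.21  5.43  0.36] [ 0.396 -0.057 -0.008] 1.0
[0.0, 0.0, -4.0],[0.0, 0.0, -4.0],
turn about tool y per row 0.17000941516522694
```

Request:
jog_arm(
  twist=[
    [0,0,0],
    [0,0,0],
    [0,0,0],
  ],
  slide=[
    [0,0,0],
    [0,30,0],
    [0,30,0],
  ],
  hand=[1,1,1],
)

```text
clock: 3.52
ee_pos: [0.3512, 0.302, 0.1401]
orientation: [-90.1, -0.1, -12.1]
wrist_force: [-0.3, 0.4, 0.8]
gripper_width: 0.997
```

Request:
jog_arm(
  twist=[
    [0,0,0],
    [0,0,0],
    [0,0,0],
  ],
  slide=[
    [0,0,0],
    [0,0,0],
    [0,0,0],
  ],
  hand=[1,1,1],
)

```text
clock: 3.9
ee_pos: [0.3507, 0.304, 0.1417]
orientation: [-89.9, -0.1, -12.0]
wrist_force: [0.2, -0.6, 0.5]
gripper_width: 1.001
```

Run:
```python
from h import *
where()
rows([[.346,.304,.083]],-11.5,4)
```

```text
3.9 [0.3507 0.304  0.1417] [-8.992e+01 -7.000e-02 -1.197e+01] [ 0.24 -0.64  0.55] [ 0.062 -0.159 -0.024] 1.001
[-1.0, 15.0, -0.0],[-1.0, 14.0, -0.0],[-1.0, 15.0, -1.0],[-2.0, 15.0, 0.0],
turn about tool y per row -0.11668794203344968
```

View pics/t1.png

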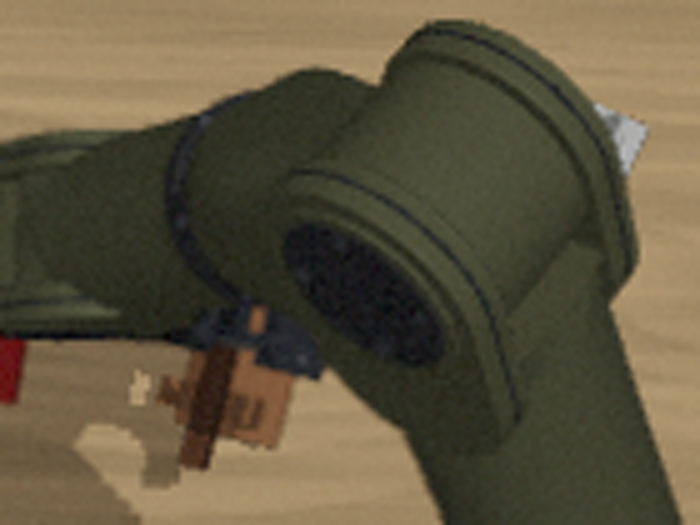

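The arm covers the pole from above, but the rest's near end lines up with the jaws. I'll descend and grip.

Request:
jog_arm(
  twist=[
    [0,0,0],
    [0,0,0],
    [0,0,0],
    [0,0,0],
    [0,0,0],
    [0,0,0],
    [0,0,0],
    [0,0,0],
    [0,0,0],
    [0,0,0],
    [0,0,0],
    [0,0,0],
  ],
  slide=[
    [-1,15,0],
    [-1,15,0],
    [-1,15,0],
    [-2,15,0],
    [0,0,0],
    [0,0,0],
    [0,0,0],
    [0,0,0],
    [0,0,0],
    [0,0,0],
    [0,0,0],
    [0,0,0],
  ],
  hand=[1,1,1,1,1,0.4,0.4,0.3,0.3,0,0,0],
)

```text
clock: 5.4
ee_pos: [0.3452, 0.3052, 0.0807]
orientation: [-90.0, 0.0, -11.9]
wrist_force: [-0.6, 0.4, -0.2]
gripper_width: 0.229
```

Request:
jog_arm(
  twist=[
    [0,0,0],
    [0,0,0],
    [0,0,0],
    [0,0,0],
  ],
  slide=[
    [0,0,0],
    [0,0,0],
    [0,0,0],
    [0,0,0],
  ],
  hand=[0,0,0,0],
)

```text
clock: 5.9
ee_pos: [0.3455, 0.3064, 0.0808]
orientation: [-89.8, 0.0, -11.9]
wrist_force: [1.0, 5.7, -2.6]
gripper_width: 0.177
```

Run:
```python
from h import *
where()
```

```text
5.9 [0.3455 0.3064 0.0808] [-8.984e+01  1.000e-02 -1.189e+01] [ 1.04  5.7  -2.61] [ 1.075 -0.459  0.042] 0.177
```

Request:
jog_arm(
  twist=[
    [0,0,0],
    [0,0,0],
    [0,0,0],
    [0,0,0],
    [0,0,0],
    [0,0,0],
  ],
  slide=[
    [0,-10,0],
    [0,-15,0],
    [0,-25,0],
    [0,-30,0],
    [0,-30,0],
    [0,0,0],
  ],
  hand=[0,0,0,0,0,0],
)

```text
clock: 6.65
ee_pos: [0.3453, 0.304, 0.1916]
orientation: [-90.0, -0.1, -12.0]
wrist_force: [0.1, 0.3, -3.0]
gripper_width: 0.177
```

Run:
```python
from h import *
where()
rows([[.4,.15,.307],[.455,-.043,.31]],-6.5,12)
```

```text
6.65 [0.3453 0.304  0.1916] [-9.001e+01 -9.000e-02 -1.197e+01] [ 0.09  0.32 -3.04] [ 0.094 -0.157 -0.023] 0.177
[14.0, -19.0, -23.0],[14.0, -20.0, -24.0],[14.0, -19.0, -23.0],[14.0, -19.0, -24.0],[13.0, -19.0, -23.0],[14.0, -19.0, -24.0],[14.0, -1.0, -30.0],[14.0, -0.0, -31.0],[14.0, -1.0, -30.0],[13.0, -0.0, -31.0],[13.0, -1.0, -30.0],[13.0, -0.0, -31.0],
turn about tool y per row -0.4562380987890979
```

Request:
jog_arm(
  twist=[
    [0,-0.5,0],
    [0,-0.5,0],
    [0,-0.5,0],
    [0,-0.5,0],
    [0,-0.5,0],
    [0,-0.5,0],
    [0,-0.5,0],
    [0,-0.5,0],
    [0,-0.5,0],
    [0,-0.5,0],
    [0,-0.5,0],
    [0,0,0],
  ],
  slide=[
    [14,-20,-23],
    [14,-20,-24],
    [14,-20,-23],
    [14,-20,-24],
    [13,-20,-23],
    [14,-20,-24],
    [14,-1,-30],
    [14,0,-31],
    [14,-1,-30],
    [13,0,-31],
    [13,-1,-30],
    [13,0,-31],
  ],
  hand=[0,0,0,0,0,0,0,0,0,0,0,0],
)

```text
clock: 8.15
ee_pos: [0.4553, -0.0433, 0.3119]
orientation: [-90.1, 0.2, -6.4]
wrist_force: [1.2, 0.7, -1.2]
gripper_width: 0.174
```

Request:
jog_arm(
  twist=[
    [0,0,0],
    [0,0,0],
    [0,0,0],
    [0,0,0],
  ],
  slide=[
    [0,0,0],
    [0,0,0],
    [0,0,0],
    [0,0,0],
  ],
  hand=[0,0,0,0],
)

```text
clock: 8.65
ee_pos: [0.4563, -0.0405, 0.3137]
orientation: [-90.0, 0.0, -6.3]
wrist_force: [-0.0, 0.2, -2.5]
gripper_width: 0.178
```

Run:
```python
from h import *
where()
p,d=ctrl.camera("top"); np.save("t2.npy",d); cv2.imwrite("t2.png",p)
q,e=ctrl.camera("scene"); np.save("s2.npy",e); cv2.imwrite("s2.png",q)
a=cv2.resize(p[90:240,290:410],None,fx=4,fy=4,interpolation=cv2.INTER_CUBIC)
b=cv2.resize(q[170:290,240:400],None,fx=2,fy=2,interpolation=cv2.INTER_CUBIC)
c=np.zeros((600,800,3),np.uint8); c[:600,:480]=a; c[:240,480:800]=b; cv2.imwrite("pics/t2.png",c)
```

```text
8.65 [ 0.4563 -0.0405  0.3137] [-9.001e+01  1.000e-02 -6.320e+00] [-0.02  0.21 -2.48] [ 0.082 -0.122  0.01 ] 0.178
```

View pics/t2.png

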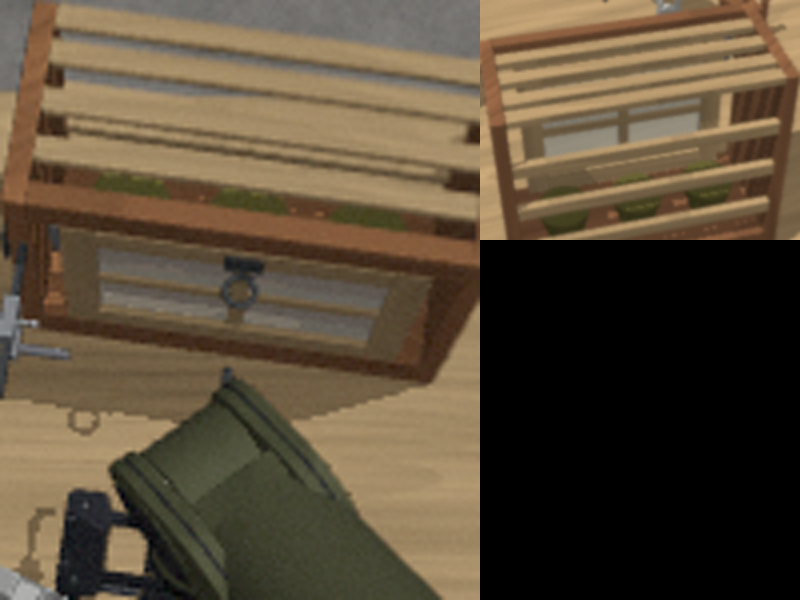

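The hook's end is at top pixel (346.8,182) and the ring's centre at (349.8,162.8). I'll cast rays for both.

Run:
```python
from h import *
p=cv2.imread("t2.png"); d=np.load("t2.npy")
print(p[176:190,343:351].sum(2)); print(d[176:190,343:351].round(3))
print("hook end",plane("top",[[346.6,181.5],[346.75,182.5]],.3155))
print("pred end", np.array([.4563,-.0405])+.1535*np.array([np.cos(np.radians(-6.32)),np.sin(np.radians(-6.32))]))
print("ring",plane("top",[[349.75,162.75]],.255))
print("hook depth",cloud("top",d)[181:186,345:349].round(3).tolist())
```

```text
[[137 143 142 145 130 144 143 133]
 [148 134 150 139 139 146 140 143]
 [247 207 175 163 152 147 150 148]
 [266 270 257 253 272 256 221 221]
 [287 298 283 284 293 289 282 285]
 [276 284 278 243 261 289 279 289]
 [269 265 215 138 178 247 271 271]
 [248 256 211 175 202 229 258 262]
 [275 270 192 172 182 153 236 233]
 [282 261 186 149 132 141 155 178]
 [284 266 145  68  94 129 163 165]
 [261 188 140 144 115 104 132 166]
 [120 114 151 142 157 164 116 120]
 [ 92  98 124 148 173 168 173 117]]
[[1.682 1.685 1.68  1.678 1.674 1.672 1.672 1.672]
 [1.696 1.693 1.695 1.691 1.693 1.686 1.683 1.686]
 [1.705 1.711 1.698 1.696 1.695 1.692 1.698 1.696]
 [1.702 1.706 1.708 1.711 1.713 1.712 1.702 1.709]
 [1.703 1.705 1.697 1.71  1.701 1.709 1.711 1.709]
 [1.7   1.709 1.703 1.705 1.709 1.697 1.708 1.706]
 [1.704 1.705 1.707 1.377 1.375 1.708 1.706 1.713]
 [1.706 1.708 1.702 1.379 1.374 1.7   1.704 1.709]
 [1.707 1.701 1.708 1.376 1.375 1.702 1.703 1.704]
 [1.702 1.703 1.38  1.369 1.043 1.04  1.038 1.037]
 [1.709 1.703 1.046 1.039 1.036 1.034 1.033 1.029]
 [1.697 1.045 1.041 1.034 1.029 1.029 1.027 1.03 ]
 [0.    1.036 1.035 1.032 1.028 1.03  1.024 1.029]
 [1.045 1.04  1.031 1.026 1.024 1.026 1.023 1.022]]
hook end [[ 0.60825527 -0.058125    0.3155    ]
 [ 0.60534859 -0.05859204  0.3155    ]]
pred end [ 0.60886712 -0.05739747]
ring [[ 0.68298114 -0.06926465  0.255     ]]
hook depth [[[0.696, -0.066, 0.004], [0.697, -0.07, 0.001], [0.698, -0.073, -0.002], [0.695, -0.076, 0.009]], [[0.694, -0.066, -0.002], [0.606, -0.056, 0.317], [0.606, -0.059, 0.32], [0.694, -0.077, -0.002]], [[0.689, -0.066, 0.003], [0.604, -0.057, 0.315], [0.603, -0.059, 0.32], [0.689, -0.077, 0.005]], [[0.687, -0.067, -0.003], [0.601, -0.056, 0.317], [0.6, -0.059, 0.318], [0.686, -0.077, 0.002]], [[0.599, -0.054, 0.313], [0.596, -0.056, 0.323], [0.512, -0.045, 0.638], [0.511, -0.047, 0.641]]]
```

Request:
jog_arm(
  twist=[
    [0,0,0],
    [0,0,0],
    [0,0,0],
    [0,0,0],
    [0,0,0],
    [0,0,0],
    [0,0,0],
    [0,0,0],
  ],
  slide=[
    [20,0,-1],
    [20,0,-1],
    [20,0,-1],
    [14,0,0],
    [5,0,0],
    [0,0,0],
    [0,0,0],
    [0,0,0],
  ],
  hand=[0,0,0,0,0,0,0,0],
)

```text
clock: 9.75
ee_pos: [0.5343, -0.053, 0.3138]
orientation: [-90.0, 0.0, -6.4]
wrist_force: [-0.3, 0.2, -1.3]
gripper_width: 0.177
```

Run:
```python
from h import *
where(); s=ctrl.sense(); y=np.radians(s["orientation"][2]); t=s["ee_pos"][:2]+.15*np.array([np.cos(y),np.sin(y)])
print("tip pred",t, "to ring in tool x,z", [np.dot([.6826,-.0690]-t,a) for a in([np.cos(y),np.sin(y)],[-np.sin(y),np.cos(y)])])
p,d=ctrl.camera("top"); np.save("t3.npy",d); cv2.imwrite("t3.png",p)
a=cv2.resize(p[140:190,320:380],None,fx=10,fy=10,interpolation=cv2.INTER_CUBIC); cv2.imwrite("pics/t3.png",a)
c=cloud("top",d)[150:185,340:360]; m=(c[...,2]>.3)&(c[...,2]<.33); v,u=np.nonzero(m); print([(int(b)+340,int(a_)+150,c[a_,b].round(3).tolist()) for a_,b in zip(v,u)][:24])
where()
```

```text
9.75 [ 0.5343 -0.053   0.3138] [-9.003e+01  1.000e-02 -6.400e+00] [-0.25  0.15 -1.29] [ 0.025 -0.127  0.041] 0.177
tip pred [ 0.68335338 -0.06976768] to ring in tool x,z [np.float64(-0.0008342524345878281), np.float64(0.0006789201918071848)]
[(345, 150, [0.706, -0.053, 0.303]), (347, 150, [0.706, -0.058, 0.303]), (349, 150, [0.706, -0.064, 0.305]), (350, 150, [0.704, -0.067, 0.309]), (351, 150, [0.707, -0.07, 0.302]), (352, 150, [0.705, -0.073, 0.308]), (353, 150, [0.706, -0.076, 0.305]), (354, 150, [0.705, -0.078, 0.308]), (355, 150, [0.707, -0.082, 0.303]), (359, 150, [0.703, -0.092, 0.316])]
9.8 [ 0.5344 -0.0531  0.3138] [-90.02   0.    -6.4 ] [-0.53  0.12 -2.04] [ 0.037 -0.104  0.017] 0.177
```

View pics/t3.png

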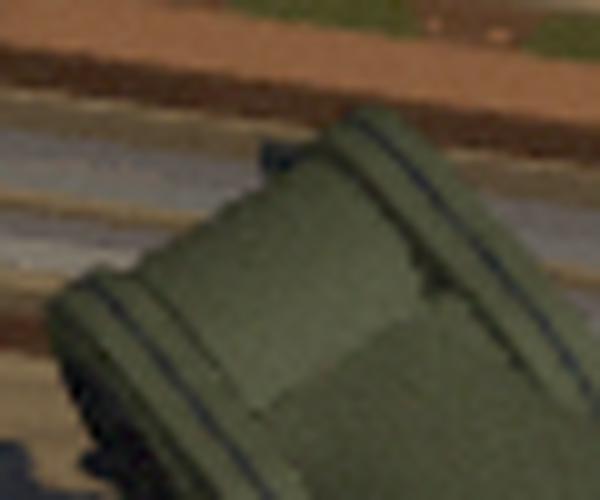

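Request:
jog_arm(
  twist=[
    [0,0,0],
    [0,0,0],
    [0,0,0],
    [0,0,0],
    [0,0,0],
    [0,0,0],
    [0,0,0],
  ],
  slide=[
    [-1,8,1],
    [0,8,0],
    [0,5,0],
    [0,3,0],
    [0,3,0],
    [0,3,0],
    [0,0,0],
  ],
  hand=[0,0,0,0,0,0,0],
)

```text
clock: 10.68
ee_pos: [0.5337, -0.052, 0.2835]
orientation: [-90.0, 0.0, -6.4]
wrist_force: [0.1, 0.7, -1.4]
gripper_width: 0.168
```

```bash
python3 -c "
from h import *; where()"
```

```text
10.675 [ 0.5337 -0.052   0.2835] [-9.001e+01  2.000e-02 -6.410e+00] [ 0.1   0.73 -1.44] [ 0.017 -0.168  0.   ] 0.168
```

Request:
jog_arm(
  twist=[
    [0,0,0],
    [0,0,0],
    [0,0,0],
    [0,0,0],
    [0,0,0],
    [0,0,0],
  ],
  slide=[
    [0,3,0],
    [0,4,0],
    [0,4,0],
    [0,4,0],
    [0,2,0],
    [0,0,0],
  ],
  hand=[0,0,0,0,0,0],
)

```text
clock: 11.42
ee_pos: [0.5337, -0.0519, 0.2666]
orientation: [-90.0, 0.0, -6.4]
wrist_force: [0.3, -0.5, -2.8]
gripper_width: 0.179
```

Run:
```python
from h import *
where(); p,d=ctrl.camera("top"); cv2.imwrite("t4.png",p)
for th in np.arange(0,.7,.05):
    print(round(th,2), "pull",round(31*np.cos(th)+200*np.sin(th)-31,1),"drop",round(200-200*np.cos(th)+31*np.sin(th),1),end=" | ")
```

```text
11.425 [ 0.5337 -0.0519  0.2666] [-9.001e+01  1.000e-02 -6.410e+00] [ 0.27 -0.53 -2.79] [ 0.051 -0.062 -0.007] 0.179
0.0 pull 0.0 drop 0.0 | 0.05 pull 10.0 drop 1.8 | 0.1 pull 19.8 drop 4.1 | 0.15 pull 29.5 drop 6.9 | 0.2 pull 39.1 drop 10.1 | 0.25 pull 48.5 drop 13.9 | 0.3 pull 57.7 drop 18.1 | 0.35 pull 66.7 drop 22.8 | 0.4 pull 75.4 drop 27.9 | 0.45 pull 83.9 drop 33.4 | 0.5 pull 92.1 drop 39.3 | 0.55 pull 100.0 drop 45.7 | 0.6 pull 107.5 drop 52.4 | 0.65 pull 114.7 drop 59.5 |
```

Request:
jog_arm(
  twist=[
    [0,0,0],
    [0,0,0],
    [0,0,0],
    [0,0,0],
    [0,0,0],
    [0,0,0],
  ],
  slide=[
    [-3,0,0],
    [-3,0,0],
    [-3,0,0],
    [-3,1,0],
    [-3,0,0],
    [0,0,0],
  ],
  hand=[0,0,0,0,0,0],
)

```text
clock: 12.22
ee_pos: [0.5187, -0.0503, 0.2657]
orientation: [-90.0, 0.0, -6.4]
wrist_force: [3.2, -0.2, -2.5]
gripper_width: 0.176
```

```bash
python3 -c "
from h import *; where()"
```

```text
12.225 [ 0.5187 -0.0503  0.2657] [-9.001e+01  1.000e-02 -6.400e+00] [ 3.22 -0.23 -2.53] [-0.024 -0.532  0.012] 0.176
```

Request:
jog_arm(
  twist=[
    [0,0,0],
    [0,0,0],
    [0,0,0],
    [0,0,0],
    [0,0,0],
    [0,0,0],
    [0,0,0],
  ],
  slide=[
    [-3,1,0],
    [-3,1,0],
    [-3,0,0],
    [-3,1,0],
    [-3,1,0],
    [-3,1,0],
    [0,0,0],
  ],
  hand=[0,0,0,0,0,0,0],
)

```text
clock: 13.1
ee_pos: [0.5006, -0.0482, 0.2606]
orientation: [-90.0, 0.0, -6.4]
wrist_force: [2.8, -0.0, -2.8]
gripper_width: 0.174
```

Request:
jog_arm(
  twist=[
    [0,0,0],
    [0,0,0],
    [0,0,0],
  ],
  slide=[
    [-3,1,0],
    [-3,1,0],
    [0,0,0],
  ],
  hand=[0,0,0],
)

```text
clock: 13.48
ee_pos: [0.4946, -0.0476, 0.2586]
orientation: [-90.0, 0.0, -6.4]
wrist_force: [3.1, -0.7, -2.8]
gripper_width: 0.176
```

Run:
```python
from h import *
where(); p,d=ctrl.camera("top"); cv2.imwrite("t5.png",p)
cv2.imwrite("pics/t5.png",cv2.resize(p[100:220,280:430],None,fx=5,fy=5,interpolation=cv2.INTER_CUBIC))
```

```text
13.475 [ 0.4946 -0.0476  0.2586] [-9.002e+01  3.000e-02 -6.400e+00] [ 3.14 -0.72 -2.83] [ 0.007 -0.641  0.061] 0.176
```

View pics/t5.png

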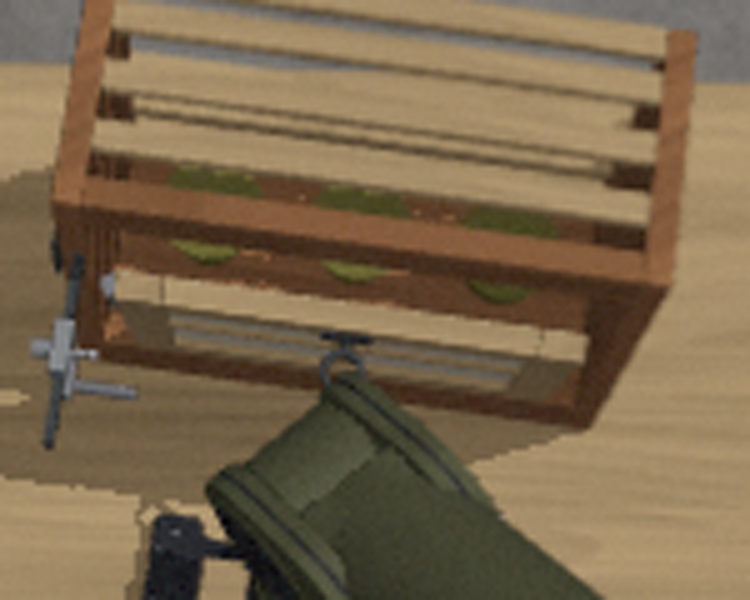

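The view shows the sash tipping, the hook still in the ring (about 349,172) and the stop rod around pixel (300,178). I'll estimate the click angle from the rod.

Run:
```python
from h import *
d=np.load("top0.npy"); c=cloud("top",d)
th=np.radians(-6.48); R=np.array([[np.cos(th),-np.sin(th)],[np.sin(th),np.cos(th)]])
for u,v in((296,176),(298,177),(300,177),(302,178),(304,178),(305,179),(297,170),(298,170)):
    P=c[v-1:v+2,u]; k=P[:,2].argmax(); q=P[k]; print(u,v,q.round(3),(R.T@(q[:2]-[.7835,-.0799])).round(3))
```

```text
296 176 [0.644 0.091 0.222] [-0.158  0.154]
298 177 [0.644 0.085 0.221] [-0.157  0.148]
300 177 [0.643 0.078 0.226] [-0.157  0.142]
302 178 [0.644 0.073 0.224] [-0.156  0.136]
304 178 [0.645 0.067 0.221] [-0.154  0.13 ]
305 179 [0.64  0.063 0.228] [-0.159  0.126]
297 170 [0.66  0.088 0.233] [-0.142  0.153]
298 170 [0.664 0.085 0.228] [-0.137  0.151]
```

Request:
jog_arm(
  twist=[
    [0,0,0],
    [0,0,0],
    [0,0,0],
  ],
  slide=[
    [-2,1,0],
    [-2,0,0],
    [0,0,0],
  ],
  hand=[0,0,0],
)

```text
clock: 13.9
ee_pos: [0.4908, -0.0472, 0.2577]
orientation: [-90.0, 0.0, -6.4]
wrist_force: [3.0, -0.2, -2.3]
gripper_width: 0.178
```

The rod sits at a tip angle of about 0.41 rad, so I expect the click near 70 mm of pull. I'm at about 38 mm, so I can go on quickly to about 55 mm.

Request:
jog_arm(
  twist=[
    [0,0,0],
    [0,0,0],
    [0,0,0],
    [0,0,0],
    [0,0,0],
  ],
  slide=[
    [-3,1,0],
    [-3,1,0],
    [-3,2,0],
    [-3,1,0],
    [0,0,0],
  ],
  hand=[0,0,0,0,0],
)

```text
clock: 14.52
ee_pos: [0.4788, -0.0458, 0.2526]
orientation: [-90.0, 0.0, -6.4]
wrist_force: [3.2, -0.9, -2.9]
gripper_width: 0.178
```

Request:
jog_arm(
  twist=[
    [0,0,0],
    [0,0,0],
    [0,0,0],
  ],
  slide=[
    [-2,1,0],
    [-2,1,0],
    [0,0,0],
  ],
  hand=[0,0,0],
)

```text
clock: 14.9
ee_pos: [0.4749, -0.0453, 0.2506]
orientation: [-90.0, 0.0, -6.4]
wrist_force: [3.0, -0.1, -3.1]
gripper_width: 0.176
```

Request:
jog_arm(
  twist=[
    [0,0,0],
    [0,0,0],
    [0,0,0],
  ],
  slide=[
    [-2,1,0],
    [-2,1,0],
    [0,0,0],
  ],
  hand=[0,0,0],
)

```text
clock: 15.28
ee_pos: [0.4709, -0.0449, 0.2486]
orientation: [-90.0, 0.0, -6.4]
wrist_force: [5.2, 0.0, -3.2]
gripper_width: 0.175
```

Request:
jog_arm(
  twist=[
    [0,0,0],
    [0,0,0],
    [0,0,0],
  ],
  slide=[
    [-2,1,0],
    [0,0,0],
    [0,0,0],
  ],
  hand=[0,0,0],
)

```text
clock: 15.65
ee_pos: [0.4691, -0.0447, 0.2477]
orientation: [-90.0, 0.0, -6.4]
wrist_force: [4.0, -0.6, -3.4]
gripper_width: 0.177
```

Request:
jog_arm(
  twist=[
    [0,0,0],
    [0,0,0],
    [0,0,0],
  ],
  slide=[
    [-2,1,0],
    [0,0,0],
    [0,0,0],
  ],
  hand=[0,0,0],
)

```text
clock: 16.02
ee_pos: [0.4671, -0.0444, 0.2467]
orientation: [-90.0, 0.0, -6.4]
wrist_force: [5.3, -0.7, -3.3]
gripper_width: 0.179
```

Request:
jog_arm(
  twist=[
    [0,0,0],
    [0,0,0],
  ],
  slide=[
    [-2,1,0],
    [0,0,0],
  ],
  hand=[0,0],
)

```text
clock: 16.27
ee_pos: [0.465, -0.0442, 0.2456]
orientation: [-90.0, 0.0, -6.4]
wrist_force: [3.9, 0.1, -2.9]
gripper_width: 0.179
```

Request:
jog_arm(
  twist=[
    [0,0,0],
    [0,0,0],
  ],
  slide=[
    [-1,1,0],
    [0,0,0],
  ],
  hand=[0,0],
)

```text
clock: 16.52
ee_pos: [0.4642, -0.0441, 0.2447]
orientation: [-90.0, 0.0, -6.4]
wrist_force: [5.0, -0.8, -4.1]
gripper_width: 0.177
```

Request:
jog_arm(
  twist=[
    [0,0,0],
    [0,0,0],
  ],
  slide=[
    [-1,0,0],
    [0,0,0],
  ],
  hand=[0,0],
)

```text
clock: 16.77
ee_pos: [0.4632, -0.044, 0.2447]
orientation: [-90.0, 0.0, -6.4]
wrist_force: [5.5, -0.6, -3.0]
gripper_width: 0.177
```

Request:
jog_arm(
  twist=[
    [0,0,0],
    [0,0,0],
  ],
  slide=[
    [-1,1,0],
    [0,0,0],
  ],
  hand=[0,0],
)

```text
clock: 17.02
ee_pos: [0.4621, -0.0439, 0.2436]
orientation: [-90.0, 0.0, -6.4]
wrist_force: [4.3, -0.7, -3.2]
gripper_width: 0.175
```

Request:
jog_arm(
  twist=[
    [0,0,0],
    [0,0,0],
  ],
  slide=[
    [-2,1,0],
    [0,0,0],
  ],
  hand=[0,0],
)

```text
clock: 17.27
ee_pos: [0.4601, -0.0437, 0.2427]
orientation: [-90.0, 0.0, -6.4]
wrist_force: [4.5, -1.0, -3.4]
gripper_width: 0.175
```

Request:
jog_arm(
  twist=[
    [0,0,0],
    [0,0,0],
  ],
  slide=[
    [-2,1,0],
    [0,0,0],
  ],
  hand=[0,0],
)

```text
clock: 17.52
ee_pos: [0.4587, -0.0434, 0.2418]
orientation: [-90.0, -0.1, -6.4]
wrist_force: [4.6, -0.5, -3.5]
gripper_width: 0.179
```

Run:
```python
from h import *
where(); p,d=ctrl.camera("top"); cv2.imwrite("t6.png",p)
cv2.imwrite("pics/t6.png",cv2.resize(p[120:220,280:410],None,fx=6,fy=6,interpolation=cv2.INTER_CUBIC))
```

```text
17.525 [ 0.4587 -0.0434  0.2418] [-8.999e+01 -5.000e-02 -6.420e+00] [ 4.58 -0.48 -3.52] [ 0.017 -1.053  0.042] 0.179
```

View pics/t6.png

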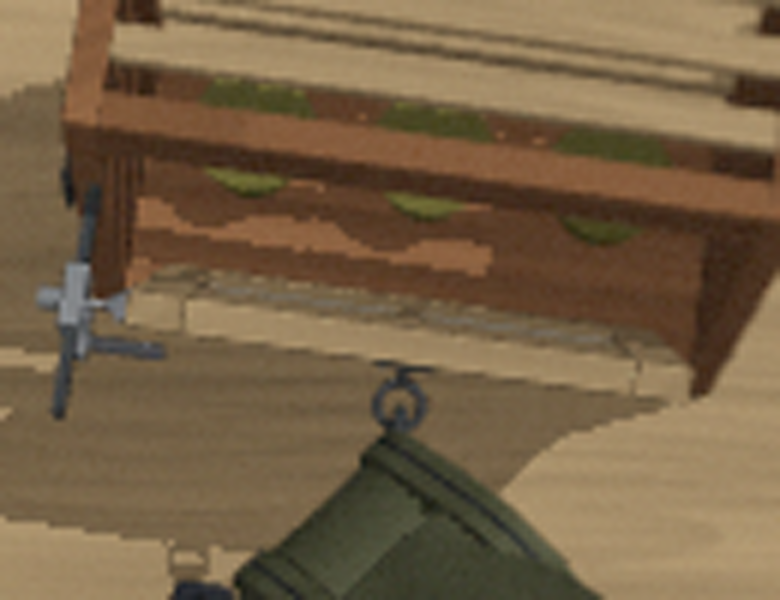

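The hook tip is in the ring (about 346,188), and the sash's top left corner is just at the catch's nose (298,171), with the rod still ahead. I'll continue gently.

Request:
jog_arm(
  twist=[
    [0,0,0],
    [0,0,0],
  ],
  slide=[
    [-2,1,0],
    [0,0,0],
  ],
  hand=[0,0],
)

```text
clock: 17.82
ee_pos: [0.4581, -0.0432, 0.2412]
orientation: [-89.9, -0.2, -6.4]
wrist_force: [7.5, -0.2, -3.5]
gripper_width: 0.178
```

Request:
jog_arm(
  twist=[
    [0,0,0],
    [0,0,0],
  ],
  slide=[
    [-2,1,0],
    [0,0,0],
  ],
  hand=[0,0],
)

```text
clock: 18.08
ee_pos: [0.4569, -0.0429, 0.2404]
orientation: [-89.9, -0.3, -6.5]
wrist_force: [9.2, -1.0, -3.9]
gripper_width: 0.176
```

Request:
jog_arm(
  twist=[
    [0,0,0],
    [0,0,0],
  ],
  slide=[
    [-2,1,0],
    [0,0,0],
  ],
  hand=[0,0],
)

```text
clock: 18.32
ee_pos: [0.4557, -0.0427, 0.2396]
orientation: [-89.9, -0.4, -6.5]
wrist_force: [10.8, -1.6, -3.2]
gripper_width: 0.178
```

Request:
jog_arm(
  twist=[
    [0,0,0],
    [0,0,0],
  ],
  slide=[
    [-1,0,0],
    [0,0,0],
  ],
  hand=[0,0],
)

```text
clock: 18.58
ee_pos: [0.4554, -0.0425, 0.2398]
orientation: [-89.9, -0.5, -6.5]
wrist_force: [13.1, -1.5, -4.6]
gripper_width: 0.176
```

Request:
jog_arm(
  twist=[
    [0,0,0],
    [0,0,0],
  ],
  slide=[
    [-1,1,0],
    [0,0,0],
  ],
  hand=[0,0],
)

```text
clock: 18.82
ee_pos: [0.451, -0.0424, 0.2379]
orientation: [-90.0, -0.1, -6.4]
wrist_force: [4.2, 1.0, -3.8]
gripper_width: 0.176
```

```bash
python3 -c "
from h import *; where()"
```

```text
18.825 [ 0.451  -0.0424  0.2379] [-8.997e+01 -7.000e-02 -6.420e+00] [ 4.21  0.98 -3.76] [ 0.078 -0.926  0.172] 0.176
```

Force fell from 13.1 to 4.2 N, which is the click. I'll ease on a little to confirm the stop.

Request:
jog_arm(
  twist=[
    [0,0,0],
    [0,0,0],
  ],
  slide=[
    [-2,1,0],
    [0,0,0],
  ],
  hand=[0,0],
)

```text
clock: 19.08
ee_pos: [0.4496, -0.0421, 0.237]
orientation: [-89.9, -0.1, -6.4]
wrist_force: [6.7, 0.5, -3.1]
gripper_width: 0.178
```

Request:
jog_arm(
  twist=[
    [0,0,0],
    [0,0,0],
  ],
  slide=[
    [-1,0,0],
    [0,0,0],
  ],
  hand=[0,0],
)

```text
clock: 19.32
ee_pos: [0.4494, -0.0419, 0.2373]
orientation: [-89.9, -0.2, -6.4]
wrist_force: [8.3, -0.2, -3.1]
gripper_width: 0.178
```

Request:
jog_arm(
  twist=[
    [0,0,0],
    [0,0,0],
    [0,0,0],
  ],
  slide=[
    [2,0,0],
    [2,0,0],
    [0,0,0],
  ],
  hand=[0,0,0],
)

```text
clock: 19.7
ee_pos: [0.4511, -0.0425, 0.2367]
orientation: [-90.0, 0.0, -6.4]
wrist_force: [2.7, 1.1, -1.8]
gripper_width: 0.179
```

Request:
jog_arm(
  twist=[
    [0,0,0],
    [0,0,0],
    [0,0,0],
  ],
  slide=[
    [2,0,0],
    [2,0,0],
    [0,0,0],
  ],
  hand=[0,0,0],
)

```text
clock: 20.08
ee_pos: [0.4548, -0.0433, 0.2365]
orientation: [-90.0, 0.1, -6.4]
wrist_force: [0.2, 0.1, -1.9]
gripper_width: 0.176
```

Run:
```python
from h import *
where(); p,d=ctrl.camera("top"); cv2.imwrite("t7.png",p)
cv2.imwrite("pics/t7.png",cv2.resize(p[150:210,290:370],None,fx=10,fy=10,interpolation=cv2.INTER_CUBIC))
```

```text
20.075 [ 0.4548 -0.0433  0.2365] [-9.004e+01  7.000e-02 -6.430e+00] [ 0.22  0.06 -1.91] [ 0.004 -0.168 -0.003] 0.176
```

View pics/t7.png

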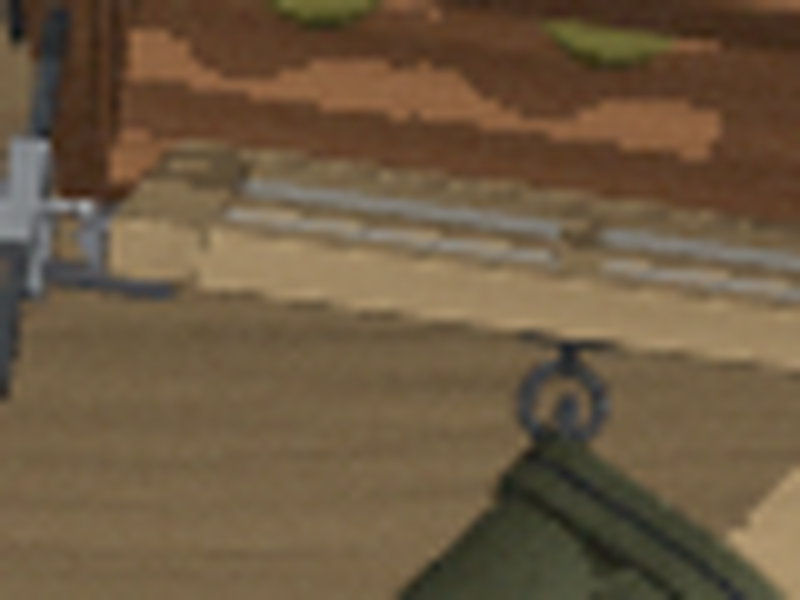

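The sash stays against the rod with no pull on it, and the prong is free in the ring (about 346,190). I'll lift out.

Request:
jog_arm(
  twist=[
    [0,0,0],
    [0,0,0],
    [0,0,0],
    [0,0,0],
  ],
  slide=[
    [0,-3,0],
    [0,-4,0],
    [0,-4,0],
    [0,-4,0],
  ],
  hand=[0,0,0,0],
)

```text
clock: 20.62
ee_pos: [0.4554, -0.0431, 0.2521]
orientation: [-90.0, -0.0, -6.4]
wrist_force: [-0.2, 0.3, -2.5]
gripper_width: 0.173
```

Request:
jog_arm(
  twist=[
    [0,0,0],
    [0,0,0],
    [0,0,0],
    [0,0,0],
    [0,0,0],
    [0,0,0],
  ],
  slide=[
    [0,-4,0],
    [0,-4,0],
    [0,-5,0],
    [0,-6,0],
    [0,-8,0],
    [0,-10,0],
  ],
  hand=[0,0,0,0,0,0],
)

```text
clock: 21.38
ee_pos: [0.4553, -0.0431, 0.2893]
orientation: [-90.0, 0.0, -6.4]
wrist_force: [0.0, -0.6, -2.2]
gripper_width: 0.178
```

Request:
jog_arm(
  twist=[
    [0,0,0],
    [0,0,0],
    [0,0,0],
    [0,0,0],
  ],
  slide=[
    [0,-10,0],
    [0,-10,0],
    [0,-10,0],
    [0,0,0],
  ],
  hand=[0,0,0,0],
)

```text
clock: 21.88
ee_pos: [0.4558, -0.043, 0.3195]
orientation: [-90.0, -0.1, -6.4]
wrist_force: [0.7, 0.7, -1.5]
gripper_width: 0.176
```

Run:
```python
from h import *
where()
p,d=ctrl.camera("top"); cv2.imwrite("t8.png",p)
b=cv2.imread("t7.png"); print("change near ring/sash vs t7", [int(np.abs(p[s].astype(int)-b[s]).mean()) for s in (np.s_[165:182,300:340],np.s_[183:193,340:352])])
rows([[.4,.15,.31],[.3465,.3065,.2]],-11.9,14)
```

```text
21.875 [ 0.4558 -0.043   0.3195] [-89.99  -0.1   -6.43] [ 0.65  0.69 -1.48] [ 0.017 -0.155  0.037] 0.176
change near ring/sash vs t7 [2, 18]
[-11.0, 1.0, 26.0],[-11.0, 2.0, 27.0],[-11.0, 1.0, 26.0],[-12.0, 1.0, 26.0],[-11.0, 1.0, 26.0],[-12.0, 2.0, 26.0],[-12.0, 1.0, 26.0],[-11.0, 15.0, 21.0],[-12.0, 16.0, 21.0],[-11.0, 16.0, 21.0],[-12.0, 16.0, 21.0],[-11.0, 15.0, 20.0],[-12.0, 16.0, 21.0],[-12.0, 16.0, 20.0],
turn about tool y per row 0.3905888792721404
```

Request:
jog_arm(
  twist=[
    [0,0.4,0],
    [0,0.4,0],
    [0,0.4,0],
    [0,0.4,0],
    [0,0.4,0],
    [0,0.4,0],
    [0,0.4,0],
    [0,0.4,0],
    [0,0.4,0],
    [0,0.4,0],
    [0,0.4,0],
    [0,0.4,0],
  ],
  slide=[
    [-11,1,26],
    [-11,1,26],
    [-11,1,26],
    [-12,1,26],
    [-11,1,26],
    [-12,1,26],
    [-12,1,26],
    [-11,15,21],
    [-12,15,21],
    [-11,15,21],
    [-12,15,21],
    [-11,15,20],
  ],
  hand=[0,0,0,0,0,0,0,0,0,0,0,0],
)

```text
clock: 23.42
ee_pos: [0.3616, 0.2609, 0.2359]
orientation: [-90.0, 0.0, -11.2]
wrist_force: [1.2, -0.9, -0.4]
gripper_width: 0.174
```

Request:
jog_arm(
  twist=[
    [0,0.4,0],
    [0,0.4,0],
    [0,0,0],
    [0,0,0],
    [0,0,0],
    [0,0,0],
    [0,0,0],
    [0,0,0],
  ],
  slide=[
    [-12,15,21],
    [-12,15,20],
    [0,0,0],
    [0,0,0],
    [0,0,0],
    [0,0,0],
    [0,0,0],
    [0,0,0],
  ],
  hand=[0,0,0,0,0,0,0,0],
)

```text
clock: 24.42
ee_pos: [0.3468, 0.3051, 0.2068]
orientation: [-90.0, -0.0, -12.0]
wrist_force: [-0.0, 0.6, -1.2]
gripper_width: 0.179
```

Run:
```python
from h import *
where()
p,d=ctrl.camera("top"); cv2.imwrite("t9.png",p); np.save("t9.npy",d)
q,e=ctrl.camera("scene"); cv2.imwrite("s9.png",q); np.save("s9.npy",e)
c=np.zeros((560,800,3),np.uint8); c[:400,:400]=cv2.resize(p[225:305,190:270],(400,400),interpolation=cv2.INTER_CUBIC); c[:400,400:]=cv2.resize(q[120:200,320:400],(400,400),interpolation=cv2.INTER_CUBIC)
cv2.imwrite("pics/t9.png",c[:400])
rows([[.3460,.3065,.15]],-11.9,3)
```

```text
24.425 [0.3468 0.3051 0.2068] [-9.000e+01 -1.000e-02 -1.203e+01] [-0.03  0.57 -1.16] [ 0.073 -0.135 -0.015] 0.179
[-0.0, 19.0, 0.0],[-1.0, 19.0, 1.0],[0.0, 19.0, 0.0],
turn about tool y per row -0.03902215440504501
```

View pics/t9.png

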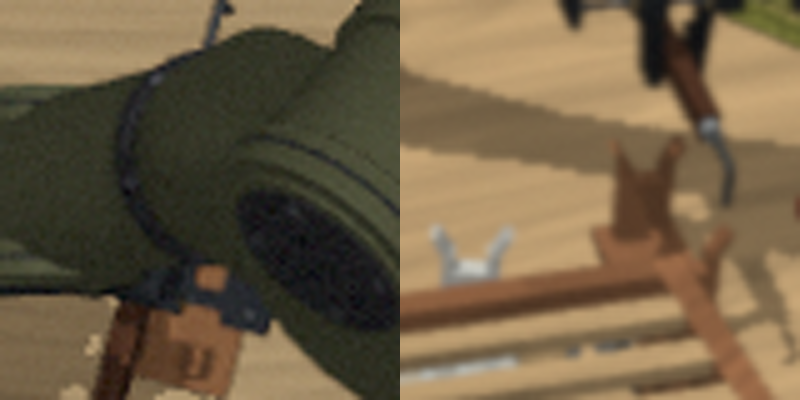

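The pole is held with the hook hanging down over the notches. I'll compare the hook tip's pixel (385.6,160.6) in the scene view with where it should be.

Run:
```python
from h import *
y=np.radians(-12.0); T=np.array([.3468,.3051,.2068]); f=np.array([np.cos(y),np.sin(y),0])
for name,dx,dz in (("tip",.15,-.031),("bar end",.1,0),("bend",.15,.0)): print(name,proj("scene",T+f*dx+[0,0,dz]).round(1))
for a in(-4,4): print(a,proj("scene",T+f*.15+[0,0,-.031+.15*np.sin(np.radians(a))]).round(1))
```

```text
tip [[384.9 160.2]]
bar end [[381.7 144.8]]
bend [[385.8 152.3]]
-4 [[384.6 162.8]]
4 [[385.2 157.5]]
```

The pole is level to about 1°. I'll lower it into the notches.

Request:
jog_arm(
  twist=[
    [0,0,0],
    [0,0,0],
    [0,0,0],
    [0,0,0],
    [0,0,0],
    [0,0,0],
    [0,0,0],
  ],
  slide=[
    [0,25,1],
    [-1,25,0],
    [0,25,0],
    [0,15,0],
    [0,10,0],
    [0,8,0],
    [0,0,0],
  ],
  hand=[0,0,0,0,0,0,0],
)

```text
clock: 25.4
ee_pos: [0.3459, 0.3063, 0.0985]
orientation: [-90.0, 0.0, -12.0]
wrist_force: [-0.2, -0.4, -2.1]
gripper_width: 0.176
```

Request:
jog_arm(
  twist=[
    [0,0,0],
    [0,0,0],
    [0,0,0],
    [0,0,0],
    [0,0,0],
    [0,0,0],
  ],
  slide=[
    [0,5,0],
    [0,5,0],
    [0,3,0],
    [0,2,0],
    [0,0,0],
    [0,0,0],
  ],
  hand=[0,0,0,0,0,0],
)

```text
clock: 26.15
ee_pos: [0.3459, 0.3065, 0.0837]
orientation: [-90.0, -0.0, -12.0]
wrist_force: [-1.1, 0.8, -2.4]
gripper_width: 0.179
```

```bash
python3 -c "
from h import *; where()"
```

```text
26.15 [0.3459 0.3065 0.0837] [-89.99  -0.   -12.01] [-1.08  0.79 -2.42] [ 0.088 -0.121  0.066] 0.179
```

Inside the notches with no side force. I'll go the last 3 mm and open only partly, since the gap beside the pole is clear.

Request:
jog_arm(
  twist=[
    [0,0,0],
    [0,0,0],
    [0,0,0],
    [0,0,0],
    [0,0,0],
  ],
  slide=[
    [0,1,0],
    [0,1,0],
    [0,1,0],
    [0,0,0],
    [0,0,0],
  ],
  hand=[0,0,0,0,0],
)

```text
clock: 26.78
ee_pos: [0.3459, 0.3064, 0.0808]
orientation: [-90.0, -0.0, -12.0]
wrist_force: [-0.2, 1.0, 0.2]
gripper_width: 0.175
```

Request:
jog_arm(
  twist=[
    [0,0,0],
    [0,0,0],
    [0,0,0],
    [0,0,0],
    [0,0,0],
    [0,0,0],
    [0,0,0],
    [0,0,0],
  ],
  slide=[
    [0,0,0],
    [0,0,0],
    [0,0,0],
    [0,0,0],
    [0,0,0],
    [0,0,0],
    [0,0,0],
    [0,0,0],
  ],
  hand=[0.25,0.3,0.4,0.6,0.8,0.8,0.8,0.8],
)

```text
clock: 27.78
ee_pos: [0.3459, 0.3063, 0.0807]
orientation: [-90.0, -0.0, -12.0]
wrist_force: [0.6, 0.1, 0.5]
gripper_width: 0.799
```

Request:
jog_arm(
  twist=[
    [0,0,0],
    [0,0,0],
    [0,0,0],
    [0,0,0],
    [0,0,0],
    [0,0,0],
    [0,0,0],
  ],
  slide=[
    [0,-10,0],
    [0,-20,0],
    [0,-30,0],
    [0,-40,0],
    [0,-50,0],
    [0,-20,0],
    [0,0,0],
  ],
  hand=[0.8,0.8,0.8,0.8,0.8,0.8,0.8],
)

```text
clock: 28.65
ee_pos: [0.3464, 0.3068, 0.2518]
orientation: [-89.9, -0.1, -12.0]
wrist_force: [-0.2, 0.1, -0.1]
gripper_width: 0.798
```

Run:
```python
from h import *
where()
rows([[.42,.0,.28],[.40,-.2,.28]],-11.9,10)
```

```text
28.65 [0.3464 0.3068 0.2518] [-89.86  -0.11 -12.05] [-0.23  0.06 -0.13] [-0.011 -0.131 -0.022] 0.798
[22.0, -5.0, -47.0],[22.0, -4.0, -46.0],[23.0, -5.0, -47.0],[22.0, -4.0, -46.0],[22.0, -5.0, -47.0],[22.0, -5.0, -46.0],[8.0, -0.0, -51.0],[5.0, -0.0, -52.0],[6.0, -0.0, -51.0],[6.0, -0.0, -52.0],
turn about tool y per row -0.014558380726902876
```

Now I'll clear the arm away for a last look.

Request:
jog_arm(
  twist=[
    [0,0,0],
    [0,0,0],
    [0,0,0],
    [0,0,0],
    [0,0,0],
    [0,0,0],
    [0,0,0],
    [0,0,0],
    [0,0,0],
    [0,0,0],
    [0,0,0],
    [0,0,0],
  ],
  slide=[
    [15,-5,-30],
    [22,-5,-46],
    [22,-5,-46],
    [22,-5,-46],
    [22,-5,-46],
    [22,-5,-46],
    [8,0,-50],
    [5,0,-50],
    [5,0,-50],
    [5,0,-30],
    [0,0,0],
    [0,0,0],
  ],
  hand=[0.8,0.8,0.8,0.8,0.8,0.8,0.8,0.8,0.8,0.8,0.8,0.8],
)

```text
clock: 30.15
ee_pos: [0.3988, -0.1537, 0.2801]
orientation: [-89.9, 0.1, -11.9]
wrist_force: [-0.6, -0.3, 0.6]
gripper_width: 0.798
```

Run:
```python
from h import *
where()
p,d=ctrl.camera("top"); cv2.imwrite("t10.png",p)
cv2.imwrite("pics/t10.png",cv2.resize(p[120:320,150:420],None,fx=2.9,fy=2.9,interpolation=cv2.INTER_CUBIC))
o=cv2.imread("top0.png"); print("pole region diff",np.abs(p[225:315,205:255].astype(int)-o[225:315,205:255]).mean())
C=cloud("top",d); m=np.zeros((400,640),bool); m[225:315,205:255]=1; z=C[...,2]; s=m&(z>.086)&(z<.1); print(s.sum(),np.median(z[s]))
```

```text
30.15 [ 0.3988 -0.1537  0.2801] [-8.994e+01  6.000e-02 -1.194e+01] [-0.65 -0.28  0.58] [ 0.075 -0.17  -0.037] 0.798
pole region diff 8.21037037037037
401 0.09396685060298939
```

View pics/t10.png

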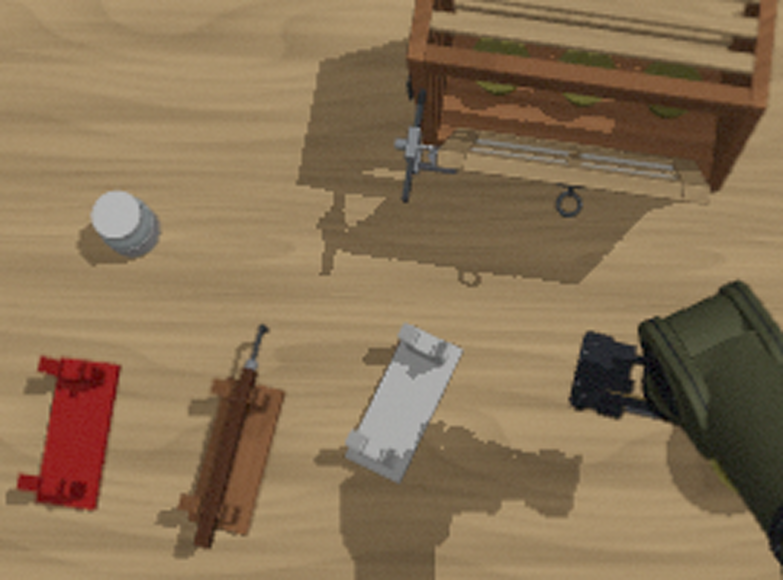

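The sash stands open by itself with the ring at about pixel (346,190). The pole lies in both notches, hook at (241,233) as at the start, with its top at 0.094 m, and the arm is clear. I'll hand in.

```bash
python3 -c "
from station import ctrl
print(ctrl.sign_off())"
```

```text
the job is handed in; nothing more can be done
None
```

I opened the sash with the hook pole until it clicked past its catch, then unhooked and laid the pole back in its rest. The job was handed in shortly after 30 s, and sign-off reported no verdict.

- **Sash:** the pull rose to about 13 N, dropped to about 4 N at the click, then climbed to 8 N at the stop, always under 20 N. With the hook out, the last picture shows the sash standing open by itself against the stop rod, roughly 75 mm forward at the ring.
- **Pole:** it lies in both notches with the hook at its starting position to about a pixel, and the bar's top is at 0.094 m as expected. Just before lowering, it was level to about 1° with the hook down. The picture of its area differs slightly from the start image; I took this as a shift of a few millimetres within the notches and did not measure it.
- **Surroundings:** the gripper is open and the arm is clear of everything. The jar looks unmoved. The arm hides the basket in the last picture and the hammer is outside it, so I did not check either one; the arm had no contact near them.

The ring was hidden by the arm while the hook went in, so I relied on the measured positions there. The pull that followed and the later pictures confirmed it was hooked.

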